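Find the rocking jar lid and hold it home for sealing

TASK

One of the six jars in the packing tray has a loose lid: press the lids near their edges, one after another, to find the one that rocks, then press that lid in its middle fully home and finish while still holding it down there with the fingertips, ready for the seal strip. Only press: do not pull or lift any lid, and leave the roll, the small jar and the box beside the tray where they are.

Things in the scene. Friction and masses are not known exactly. Their poses are not given: they have to be found in the camera images.
- tray: shallow open cardboard tray, 205 (its x) x 300 (its y) mm, walls 36 mm high, fixed to the table, holding six identical dark jars in 2 rows (tray x -47.5 and +47.5 mm) of 3 (tray y -95, 0 and +95 mm). Origin: centre of its underside, on the table; z up. Its place and heading vary.
- lid1: Lid of the jar at tray x -47.5, y -95 mm. Round flat metal lid, 66 mm in diameter, 14 mm tall, on a jar fixed in the tray. Origin: centre of its flat top face, 96 mm above the table when untouched; z up out of the lid. All six lids are alike.
- lid2: Lid of the jar at tray x -47.5, y +0 mm. Same lid and origin as lid1. Five of the six lids are sound: they rest on the glass rim and do not give when pressed. One, not always the same and not to be told by eye, is loose: it stands at the same height on a springy sealing ring, 4 mm above a lower glass rim.
- lid3: Lid of the jar at tray x -47.5, y +95 mm. Same lid and origin as lid1. Whichever lid is loose, pressed about 22 mm off its middle with 2 to 3 N, it rocks (any way alike): the pressed spot drops about 3 mm, then stops; let go, it comes back level.
- lid4: Lid of the jar at tray x +47.5, y -95 mm. Same lid and origin as lid1. Whichever lid is loose, pressed in the middle it sinks level, 2.5 N per mm, and is home on the glass after 4 mm (10 N; to be sure, press with 15 to 20 N within 5 mm of the middle). Let go, it springs up again.
- lid5: Lid of the jar at tray x +47.5, y +0 mm. Same lid as lid1, same origin.
- lid6: Lid of the jar at tray x +47.5, y +95 mm. Same lid as lid1, same origin.
- sink1 (a joint): how far the middle of lid1 has been pressed down, m: 0 untouched, 0.004 home on the glass for the one loose lid (sound lids stay at 0), negative if the lid is pulled up off its jar.
- sink2 (a joint): how far the middle of lid2 has been pressed down, m: 0 untouched, 0.004 home on the glass for the one loose lid (sound lids stay at 0), negative if the lid is pulled up off its jar.
- sink3 (a joint): how far the middle of lid3 has been pressed down, m: 0 untouched, 0.004 home on the glass for the one loose lid (sound lids stay at 0), negative if the lid is pulled up off its jar.
- sink4 (a joint): how far the middle of lid4 has been pressed down, m: 0 untouched, 0.004 home on the glass for the one loose lid (sound lids stay at 0), negative if the lid is pulled up off its jar.
- sink5 (a joint): how far the middle of lid5 has been pressed down, m: 0 untouched, 0.004 home on the glass for the one loose lid (sound lids stay at 0), negative if the lid is pulled up off its jar.
- sink6 (a joint): how far the middle of lid6 has been pressed down, m: 0 untouched, 0.004 home on the glass for the one loose lid (sound lids stay at 0), negative if the lid is pulled up off its jar.
- label_roll: bystander, loose: white paper label roll lying flat, diameter 90, height 30 mm, wound to a small core (solid, no open hole); origin centre of its underside.
- small_jar: bystander, loose: small closed jar with black cap, diameter 48, height 62 mm; origin centre of its underside.
- label_box: bystander, loose: small cardboard box 50 x 80 x 35 mm; origin centre of its underside.

How it is judged:
At the end, for the whole second after the job is handed in: the one loose lid is pressed down at least 3 of its 4 mm, level within 0.06 rad, and still held so by the fingers pressing on it with more than 6 N; roll, small jar and box within 20 mm of where they stood (((value of joint sink1 above 0.003 m and angle between lid1's own z axis and vertical below 0.06 rad and contact force between the fingers and lid1 above 6 N) or (value of joint sink2 above 0.003 m and angle between lid2's own z axis and vertical below 0.06 rad and contact force between the fingers and lid2 above 6 N) or (value of joint sink3 above 0.003 m and angle between lid3's own z axis and vertical below 0.06 rad and contact force between the fingers and lid3 above 6 N) or (value of joint sink4 above 0.003 m and angle between lid4's own z axis and vertical below 0.06 rad and contact force between the fingers and lid4 above 6 N) or (value of joint sink5 above 0.003 m and angle between lid5's own z axis and vertical below 0.06 rad and contact force between the fingers and lid5 above 6 N) or (value of joint sink6 above 0.003 m and angle between lid6's own z axis and vertical below 0.06 rad and contact force between the fingers and lid6 above 6 N)) and distance of each of label_roll, small_jar, label_box from where it was at the start of the episode below 0.02 m); the arm keeps its last pose, push and grip.
It fails at once if a lid is pulled or lifted more than 3 mm off its jar (value of joint any of sink1, sink2, sink3, sink4, sink5, sink6 below -0.003 m).
It fails at once if the roll, the small jar or the box is moved more than 20 mm (distance of any of label_roll, small_jar, label_box from where it was at the start of the episode above 0.02 m).
It also fails if it takes over 48 s, if anything falls off the work surface, if the arm or the gripper's body presses on something with over 40 N, if the wrist force passes 120 N, or if a joint passes its speed limit or range.

ROBOT

A 6-joint arm with a two-finger parallel gripper is mounted at the origin on the work surface. World frame = base frame: x ahead of the robot, y to its left, z up, the work surface at z = 0. Lengths are in m, angles in rad, forces in N, time in s.
With the tool pointing down it reaches from about 0.3 to 0.775 m from the base axis. Payload 14.6 kg.
Tool frame: the origin (TCP) lies between the finger pads; the fingertips stand ctrl.tip_extent ahead of it and the grasp point (between the pads) lies 3 mm ahead of it (ctrl.tip_extent is the distance from the TCP to the fingertips, in m); z points along the fingers, y is the line along which they close (so a half turn about z gives the same grasp; the last joint's range is limited). The gripper opens to 94 mm and grips with 3 to 60 N. Pads are 16 mm wide; open, the fingers measure 119 mm over their backs; the gripper's body (75 mm by 177 mm) begins 78 mm behind the grasp point.
Start: joints at [1.14, 0.3, 1.521, -0, 1.321, -0.067], TCP at [0.196, 0.514, 0.227] pointing down, gripper open.
Joint ranges: [-3.03, 3.03], [-0.79, 2.21], [0.23, 2.52], [-1.04, 4.18], [0, 3.07], [-2.55, 2.55]. Speed limits (rad/s): [2.22, 2.22, 2.57, 3.14, 3.14, 3.14].

INTERFACE

Orientations are given as [roll, pitch, yaw] about the fixed x, y, z axes, in that order (R = Rz(yaw) Ry(pitch) Rx(roll)).
In Python, from station import ctrl, probe_bus, camera gives the robot as it stands (ctrl), with the cameras as plain functions and the readings (probe_bus).
- The arm moves only by the shell command python3 shift.py 'ROWS' [OPENING] [FORCE]. ROWS is a JSON object whose key "rows" holds a list of rows, 1 to 10 of them, each of 6 numbers: dx, dy, dz in shares of the most that a row can go, 1 being 50 mm, then a rotation vector rx, ry, rz in normalised numbers (1 is pi rad); each row shifts and turns the commanded pose from where the row before left it, along the tool's axes as they then stand; what a row does not reach is not made up. A row lasts 1/10 s, in which the tool goes at most 0.05 m and 0.15 rad, less where a joint would pass 70% of its speed; a pose out of reach is approached as far as the arm can. OPENING is the finger opening in m, set as the command begins (- or left out keeps the last). The fingers move at their own pace and stop on an object; FORCE is the grip in N (left out, the last holds). Time passes only in rows, so rows that do not move let the fingers close. It prints the time, the measured TCP pose, the force, the opening and the grip force at its end. A shift or turn number past 1, either way, is cut back to 1. Input that does not fit is refused with a message, and nothing moves.
- probe_bus.get_obs(): the state, without advancing time (a new reading comes with each control period).
- camera(name): name is "scene" or "top" or "wrist"; returns a dict with "pixels" (384x512x3 uint8, blue, green, red), "fx", "fy", "cx", "cy" (pixels), "k1" (the pictures are not rectified: a ray, as slopes to the right and down, at radius r is drawn at 1 + k1 r^2 times it, then the intrinsics apply), "extrinsics" (4x4, takes a point from camera to world coordinates). Camera axes: x right, y up, looking along -z (the intrinsics and any distortion apply to the point x, -y, -z); pixel columns grow to the right and rows downward; lengths in m; the calibration is good to about 2 mm. A picture is of the moment at which its call begins. There is no depth.
- ctrl.hand_in(): hands the job in; it is judged then, once.
The state is a dict: "time_s": time; "qpos": joint angles; "joint_vel": joint speeds; "tau": joint torques, N m; "ee_pos": TCP position; "eef_rot": TCP orientation; "force": force on the tool from outside, world axes, zero at the start; "moment": the same for the moment, N m; "grip_width": finger opening in m; "grip_force": force on a finger pad.
Only numpy, scipy, OpenCV 4.12 (cv2) and the standard library are available. Lean on these libraries where they do the work, as an engineer would, in place of code of your own. Each camera call takes 0.05 s, during which the arm holds its last target. There are 200 camera calls.

## Working session

There is one attempt and no reset: what is moved stays moved. The work goes in short steps, Python scripts to look and compute and a shell command to move; the robot and the scene stay as the last step left them, time stands still between calls to the robot, and variables do not carry over. Pictures are saved under pics/ and viewed, at most 10 in all, crops included, and the job is handed in when it is done.

```bash
ls; mkdir -p pics
python3 - <<'E'
from station import ctrl, probe_bus, camera
import cv2
o=probe_bus.get_obs();print(o,ctrl.tip_extent)
for n in("top","scene"):
    c=camera(n);cv2.imwrite(f"pics/{n}0.png",c["pixels"]);print(n,c["fx"],c["fy"],c["cx"],c["cy"],c["k1"],c["extrinsics"])
E
```

```text
pics
shift.py
station.py
{'time_s': 0.0, 'qpos': array([ 1.14040402e+00,  3.00455853e-01,  1.52159059e+00,  2.51360563e-05,
        1.32070557e+00, -6.65930293e-02]), 'joint_vel': array([ 0.00210528, -0.0004697 , -0.00057987, -0.00074048, -0.00105984,
       -0.00034368]), 'tau': array([ 1.56479786e-03, -5.31807089e+01, -3.52749074e+01,  7.09227752e-02,
        2.42579577e-02, -6.85188456e-05]), 'ee_pos': array([0.19559713, 0.51378496, 0.22689066]), 'eef_rot': array([-3.14043748e+00, -1.01441160e-04,  2.77778708e+00]), 'force': array([0.08989129, 0.60913478, 0.36412271]), 'moment': array([ 0.05815525, -0.05067304,  0.02228093]), 'grip_force': 0.0, 'grip_width': 0.09402027264447682} 0.022
top 388.15076227164747 388.15076227164747 254.00206482148354 189.05909620161947 -0.13222673679959288 [[ 3.73986170e-03  9.86726324e-01 -1.62348931e-01  4.43307051e-01]
 [-9.99800972e-01  5.07996814e-04 -1.99438549e-02  5.88697822e-02]
 [-1.95966539e-02  1.62391207e-01  9.86531838e-01  8.78788243e-01]
 [ 0.00000000e+00  0.00000000e+00  0.00000000e+00  1.00000000e+00]]
scene 441.0230205429683 441.0230205429683 258.47304172519296 194.53896146404696 -0.0013089294907794502 [[-0.80862957 -0.48056501  0.33937516  0.96072766]
 [ 0.58831497 -0.66241249  0.46378356  0.60520252]
 [ 0.00192819  0.57468859  0.81836991  1.03529272]
 [ 0.          0.          0.          1.        ]]
```

View pics/top0.png

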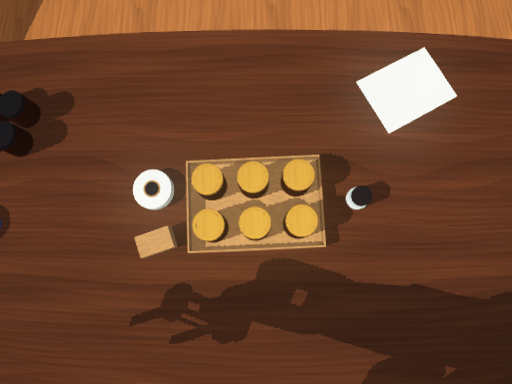

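View pics/scene0.png

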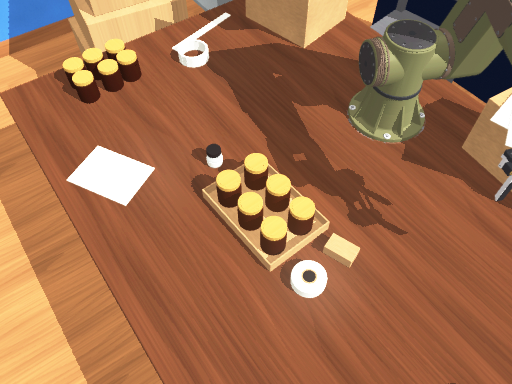

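The top view shows six yellow lids near (208,179), (253,177), (299,175), (209,225), (255,223) and (301,221). The roll is at (153,189), the box at (156,242) and the small jar at (358,198). The scene view shows the same lids around (228–302, 165–235).

```bash
cat > h.py <<'E'
import cv2,numpy as np
def ray_plane(c,uv,z):
    K=np.array([[c["fx"],0,c["cx"]],[0,c["fy"],c["cy"]],[0,0,1]])
    p=cv2.undistortPoints(np.float64(uv).reshape(-1,1,2),K,np.array([c["k1"],0,0,0,0]))[:,0]
    E=c["extrinsics"];d=np.c_[p[:,0],-p[:,1],-np.ones(len(p))]@E[:3,:3].T;o=E[:3,3]
    return o+d*((z-o[2])/d[:,2])[:,None]
def lids(c,roi):
    x0,y0,x1,y1=roi
    hsv=cv2.cvtColor(c["pixels"],cv2.COLOR_BGR2HSV)
    m=cv2.inRange(hsv,(15,185,130),(35,255,255));k=np.zeros_like(m);k[y0:y1,x0:x1]=m[y0:y1,x0:x1]
    k=cv2.morphologyEx(k,cv2.MORPH_OPEN,np.ones((5,5),np.uint8))
    cs,_=cv2.findContours(k,cv2.RETR_EXTERNAL,cv2.CHAIN_APPROX_NONE)
    out=[]
    for q in cs:
        if cv2.contourArea(q)<200: continue
        w=ray_plane(c,q.reshape(-1,2),.096)[:,:2]
        (a,b),r=cv2.minEnclosingCircle(np.float32(w));out.append((a,b,r,*q.reshape(-1,2).mean(0)))
    return np.array(out)
E
python3 - <<'E'
from station import ctrl, probe_bus, camera
from h import *
np.set_printoptions(precision=4,suppress=True)
print(lids(camera("top"),(180,150,335,255)))
print(lids(camera("scene"),(200,140,330,270)))
E
```

```text
[]
[]
```

Run:
```python
import cv2
t=cv2.cvtColor(cv2.imread("pics/top0.png"),cv2.COLOR_BGR2HSV);s=cv2.cvtColor(cv2.imread("pics/scene0.png"),cv2.COLOR_BGR2HSV)
print([t[y,x] for x,y in((208,179),(255,223),(301,221),(255,198),(230,240),(212,195))])
print([s[y,x] for x,y in((228,182),(256,163),(273,230),(275,190),(273,238),(230,210))])
```

```text
[array([ 20, 173, 230], dtype=uint8), array([ 21, 173, 233], dtype=uint8), array([ 20, 173, 231], dtype=uint8), array([ 15, 145, 155], dtype=uint8), array([ 16, 134, 219], dtype=uint8), array([ 14, 166,  63], dtype=uint8)]
[array([ 26, 133, 254], dtype=uint8), array([ 26, 132, 254], dtype=uint8), array([ 26, 132, 254], dtype=uint8), array([ 26, 135, 254], dtype=uint8), array([ 22, 150, 245], dtype=uint8), array([ 16, 127, 209], dtype=uint8)]
```

```bash
sed -i 's/(15,185,130),(35,255,255)/lo,(35,255,255)/; s/def lids(c,roi)/def lids(c,roi,lo)/' h.py
python3 - <<'E'
from station import ctrl, probe_bus, camera
from h import *
np.set_printoptions(precision=4,suppress=True)
a=lids(camera("top"),(180,150,335,255),(18,155,190));print(a)
b=lids(camera("scene"),(200,140,330,270),(25,100,200));print(b)
# fit grid
G=np.array([[x,y] for x in(-.0475,.0475) for y in(-.095,0,.095)])
for P in(a[:,:2],b[:,:2]):
    P=P.astype(float);c=P.mean(0);best=None
    for th0 in np.arange(-3.14,3.14,.02):
        R=np.array([[np.cos(th0),-np.sin(th0)],[np.sin(th0),np.cos(th0)]])
        W=c+G@R.T;D=np.linalg.norm(W[:,None]-P[None],axis=2)
        e=D.min(1).max()
        if best is None or e<best[0]:best=(e,th0,W)
    print(c,best[:2]);print(best[2])
E
```

```text
[[  0.4996   0.1681   0.0325 207.172  224.4946]
 [  0.5038   0.0736   0.0328 254.4659 222.3977]
 [  0.509   -0.021    0.0327 301.3034 220.1348]
 [  0.5942   0.1726   0.0325 206.5    178.5116]
 [  0.5993   0.0785   0.033  252.2414 176.3103]
 [  0.6038  -0.0158   0.0331 298.2874 174.2759]]
[[  0.5965   0.1729   0.0325 273.9697 226.5455]
 [  0.5016   0.1691   0.0321 302.9841 206.6825]
 [  0.6017   0.0785   0.0324 250.127  201.9048]
 [  0.5075   0.0739   0.0322 278.1452 183.4516]
 [  0.6073  -0.015    0.0331 228.459  179.0656]
 [  0.5125  -0.0211   0.0318 255.8852 161.7705]]
[0.5516 0.076 ] (np.float64(0.0013498788411648581), np.float64(-3.1))
[[ 0.5951  0.1729]
 [ 0.5991  0.078 ]
 [ 0.603  -0.0169]
 [ 0.5002  0.1689]
 [ 0.5042  0.074 ]
 [ 0.5081 -0.0209]]
[0.5545 0.0764] (np.float64(0.0012188580514388282), np.float64(0.06000000000000272))
[[ 0.5128 -0.0213]
 [ 0.5071  0.0735]
 [ 0.5014  0.1684]
 [ 0.6076 -0.0156]
 [ 0.6019  0.0792]
 [ 0.5962  0.1741]]
```

Careful with the scale: shifts go in shares of 50 mm and turns go in shares of pi rad. That gives: -0.029 m is -0.58, -0.027 m is -0.54, -0.122 rad is -0.0388.

```bash
python3 shift.py '{"rows":[[0,0,0,0,0,-0.0385],[0,0,0,0,0,-0.0385],[0,0,0,0,0,-0.0388],[-0.54,-0.58,0,0,0,0],[-0.54,-0.58,0,0,0,0],[-0.54,-0.58,0,0,0,0],[-0.54,-0.58,0,0,0,0],[-0.54,-0.58,0,0,0,0],[-0.54,-0.58,0,0,0,0],[-0.54,-0.58,0,0,0,0]]}' 0 30
python3 shift.py '{"rows":[[-0.56,-0.58,0.36,0,0,0],[-0.54,-0.58,0.36,0,0,0],[-0.54,-0.58,0.36,0,0,0],[-0.56,-0.58,0.36,0,0,0],[-0.54,-0.52,0.36,0,0,0],[0,0,0,0,0,0],[0,0,0,0,0,0],[0,0,0,0,0,0]]}'
```

```text
time_s: 1.3
ee_pos: [0.3856, 0.3097, 0.2276]
eef_rot: [3.141, 0.0, -3.141]
force: [0.1, 0.3, -0.5]
grip_width: 0.0171
grip_force: 0.0
time_s: 2.1
ee_pos: [0.5215, 0.1698, 0.138]
eef_rot: [3.141, 0.001, -3.141]
force: [-0.0, 1.1, -0.2]
grip_width: 0.0002
grip_force: 0.0
```

Converted, 0.009 m is 0.18, 0.008 m is 0.16.

```bash
python3 shift.py '{"rows":[[0,0,0.18,0,0,0],[0,0,0.16,0,0,0],[0,0,0,0,0,0]]}'; for i in 1; do python3 shift.py '{"rows":[[0,0,0.02,0,0,0],[0,0,0.02,0,0,0],[0,0,0,0,0,0]]}'; python3 shift.py '{"rows":[[0,0,0.02,0,0,0],[0,0,0,0,0,0]]}';  done
```

```text
time_s: 2.4
ee_pos: [0.5209, 0.1694, 0.1192]
eef_rot: [-3.141, -0.002, -3.141]
force: [0.8, 0.1, -0.3]
grip_width: 0.0008
grip_force: 0.0
time_s: 2.7
ee_pos: [0.5218, 0.1691, 0.1185]
eef_rot: [3.142, 0.0, -3.141]
force: [-0.1, -0.6, -1.0]
grip_width: 0.0003
grip_force: 0.0
time_s: 2.9
ee_pos: [0.5218, 0.1691, 0.1175]
eef_rot: [3.142, 0.0, -3.141]
force: [0.8, 0.3, 0.6]
grip_width: 0.0006
grip_force: 0.3
```

Converted, 0.001 m is 0.02.

```bash
python3 shift.py '{"rows":[[0,0,0.02,0,0,0],[0,0,0,0,0,0]]}'
```

```text
time_s: 3.1
ee_pos: [0.5218, 0.1691, 0.1165]
eef_rot: [3.142, 0.0, -3.141]
force: [-0.2, 0.3, 1.5]
grip_width: 0.0004
grip_force: 0.8
```

Converted, 0.001 m is 0.02.

```bash
python3 shift.py '{"rows":[[0,0,0.02,0,0,0],[0,0,0,0,0,0]]}';python3 shift.py '{"rows":[[0,0,0.02,0,0,0],[0,0,0,0,0,0]]}'
```

```text
time_s: 3.3
ee_pos: [0.5218, 0.1691, 0.1155]
eef_rot: [3.142, 0.0, -3.141]
force: [0.2, 1.2, 2.4]
grip_width: 0.0002
grip_force: 1.2
time_s: 3.5
ee_pos: [0.5219, 0.1691, 0.1148]
eef_rot: [3.142, 0.0, -3.141]
force: [-1.3, -0.0, 6.7]
grip_width: 0.0008
grip_force: 3.0
```

Lid A gives softly for about 3 mm and then stops, which fits a loose lid. I'll check a neighbouring lid for comparison.

Converted, -0.05 m is -1, -0.045 m is -0.9.

```bash
python3 shift.py '{"rows":[[0,0,-0.16,0,0,0],[0,0,-0.16,0,0,0],[-0.06,-0.9,0,0,0,0],[-0.06,-1,0,0,0,0],[0,0,0,0,0,0],[0,0,0.2,0,0,0],[0,0,0,0,0,0]]}'; python3 shift.py '{"rows":[[0,0,0.04,0,0,0],[0,0,0,0,0,0],[0,0,0,0,0,0]]}';python3 shift.py '{"rows":[[0,0,0.02,0,0,0],[0,0,0,0,0,0]]}';python3 shift.py '{"rows":[[0,0,0.02,0,0,0],[0,0,0,0,0,0]]}'
```

```text
time_s: 4.2
ee_pos: [0.5271, 0.0749, 0.1192]
eef_rot: [-3.142, -0.002, -3.141]
force: [-0.3, -0.0, 0.4]
grip_width: 0.0006
grip_force: 0.0
time_s: 4.5
ee_pos: [0.5278, 0.0748, 0.1185]
eef_rot: [-3.142, -0.0, -3.14]
force: [-0.0, 1.5, -0.4]
grip_width: 0.0002
grip_force: 0.0
time_s: 4.7
ee_pos: [0.5279, 0.0746, 0.1178]
eef_rot: [3.141, 0.0, -3.141]
force: [-2.5, 1.3, 3.9]
grip_width: 0.0003
grip_force: 2.0
time_s: 4.9
ee_pos: [0.528, 0.0745, 0.1174]
eef_rot: [3.141, 0.001, -3.141]
force: [-4.2, 3.0, 11.8]
grip_width: 0.0007
grip_force: 5.9
```

Lid B is rigid, at 11.8 N with under 1 mm of travel, so lid A is the loose one. Next I press its middle.

Converted, 0.047 m is 0.94, 0.014 m is 0.28.

```bash
python3 shift.py '{"rows":[[0,0,-0.16,0,0,0],[0,0,-0.16,0,0,0],[0.26,0.94,0,0,0,0],[0.28,0.94,0,0,0,0],[0,0,0,0,0,0],[0,0,0.2,0,0,0],[0,0,0,0,0,0],[0,0,0,0,0,0]]}'
python3 - <<'E'
from station import ctrl, probe_bus, camera
import cv2
i=camera("scene")["pixels"][120:280,180:380];cv2.imwrite("pics/s1.png",cv2.resize(i,None,fx=3,fy=3))
E
```

```text
time_s: 5.7
ee_pos: [0.501, 0.1671, 0.1221]
eef_rot: [-3.141, -0.001, 3.14]
force: [-0.3, 0.3, -0.3]
grip_width: 0.0001
grip_force: 0.0
```

View pics/s1.png

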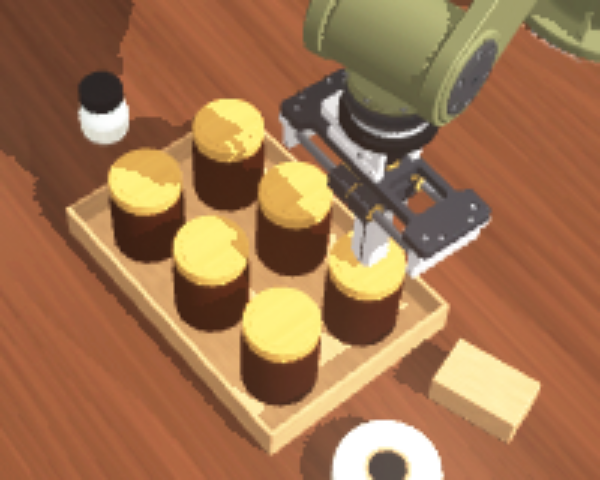

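The crop shows the closed fingertips at about (372,262), over the middle of lid A at about (367,266). The bystanders have not moved.

Converted, 0.003 m is 0.06, 0.001 m is 0.02.

```bash
python3 shift.py '{"rows":[[0,0.02,0.06,0,0,0],[0,0,0.02,0,0,0],[0,0,0.02,0,0,0],[0,0,0.02,0,0,0],[0,0,0.02,0,0,0],[0,0,0.02,0,0,0],[0,0,0,0,0,0]]}';python3 shift.py '{"rows":[[0,0,0.02,0,0,0],[0,0,0,0,0,0],[0,0,0,0,0,0]]}'
```

```text
time_s: 6.45
ee_pos: [0.5009, 0.169, 0.1148]
eef_rot: [-3.141, 0.0, -3.141]
force: [-2.3, -3.7, 8.1]
grip_width: 0.0002
grip_force: 3.8
time_s: 6.75
ee_pos: [0.5009, 0.169, 0.1141]
eef_rot: [-3.141, 0.001, -3.141]
force: [-4.5, -4.3, 10.5]
grip_width: 0.0005
grip_force: 4.9
```

```bash
python3 shift.py '{"rows":[[0,0,0.02,0,0,0],[0,0,0,0,0,0],[0,0,0,0,0,0]]}';python3 shift.py '{"rows":[[0,0,0.01,0,0,0],[0,0,0,0,0,0],[0,0,0,0,0,0],[0,0,0,0,0,0]]}'
```

```text
time_s: 7.05
ee_pos: [0.501, 0.169, 0.1137]
eef_rot: [-3.141, 0.001, -3.141]
force: [-6.6, -5.0, 16.8]
grip_width: 0.0003
grip_force: 8.3
time_s: 7.45
ee_pos: [0.5011, 0.169, 0.1136]
eef_rot: [-3.141, 0.001, -3.141]
force: [-7.6, -5.4, 20.1]
grip_width: 0.0004
grip_force: 10.5
```

The lid is home: it stopped about 4 mm down, at 20 N. I'll let it settle, check it and hand in.

```bash
python3 shift.py '{"rows":[[0,0,0,0,0,0],[0,0,0,0,0,0],[0,0,0,0,0,0],[0,0,0,0,0,0],[0,0,0,0,0,0]]}'; python3 -c "
from station import ctrl, probe_bus, camera
print(ctrl.hand_in())"
```

```text
time_s: 7.95
ee_pos: [0.5011, 0.169, 0.1136]
eef_rot: [-3.141, 0.001, -3.141]
force: [-8.0, -6.3, 21.1]
grip_width: 0.0004
grip_force: 10.5
the job is handed in; nothing more can be done
None
```

I found the loose lid (the jar at world x 0.501, y 0.169), pressed it home in its middle, and handed in at about 8 s while holding it down with about 21 N; I press-tested only that lid and one rigid neighbour, and the hand-in returned no verdict.

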